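# Turn the red-primed plate over in its painting rest

### The arm

A 6-joint arm with a two-finger parallel gripper is mounted at the origin on the work surface; the furniture and walls round the work are solid. World frame = base frame: x ahead of the robot, y to its left, z up, the work surface at z = 0. Lengths are in m, angles in rad, forces in N, time in s.
With the tool pointing down it reaches from about 0.325 to 0.775 m from the base axis. Payload 9.3 kg.
Tool frame: the origin (TCP) lies midway between the tips of the shut fingers; the grasp point (between the pads) lies 19 mm behind it; z points along the fingers, x is the direction in which the jaws open and shut, and the axes are right-handed (so a half turn about z gives the same grasp; the last joint's range is limited). The gripper opens to 85 mm and grips with 20 to 120 N. Pads are 22 mm wide; open, the fingers measure 114 mm over their backs; the gripper's body (76 mm by 85 mm) begins 54 mm behind the grasp point. The pads swing forward as they close: fully open they stand 13 mm farther back than shut.
Start: joints at [1.194, 0.259, 0.021, 1.334, 0, 1.418], TCP at [0.122, 0.536, 0.206] pointing down, gripper open.
Joint ranges: [-3.04, 3.04], [-0.91, 1.82], [-1.04, 1.36], [-1.92, 1.95], [-1.52, 1.45], [-3.14, 3.14]. Speed limits (rad/s): [2.22, 2.22, 2.79, 3.14, 3.14, 3.14].

### API

Orientations are given as a rotation vector (axis times angle).
In Python, from plant import sensors, cams, order gives the robot as it stands.
- The arm moves only by the tool arm_command, never from a script. Its argument "commands" is text: rows parted by semicolons, each of 7 numbers parted by spaces: the opening in per cent of the stroke, from 0 (shut) to 100 (fully open), then the shift along the tool's x, y, z in mm, then the turn, a rotation vector about the tool's x, y, z in rad. In form: fingers dx dy dz wx wy wz; .... A call has exactly 8 rows; each row is the pose to reach, as a shift and turn from the pose commanded when the call began, along the tool's axes at that moment; what a row does not reach only later rows make up. A row lasts 1/8 s, in which the tool goes at most 62.5 mm and 10.7 degrees, less where a joint would pass 70% of its speed; a pose out of reach is approached as far as the arm can. A call with a gripper value outside its range is refused whole. The fingers move at their own pace and stop on an object; "newtons" is the grip in N (left out, the last holds). Time passes only in rows, so rows that repeat a pose let the fingers close, or fill a call up. It gives the time, the measured TCP pose, the force and the opening at its end, in the units of the state.
- sensors.get_state(): the state, without advancing time (a new reading comes with each control period).
- cams.read_camera(name): name is "side" or "top" or "wrist"; returns (picture, depth): 480x640x3 uint8, red, green, blue; 480x640 float32, m along the optical axis (not along the pixel's ray), 0 where there is no reading.
- cams.camera_model(name): a dict with "K" (3x3 intrinsics, pixels), "eye" and "orientation" of the camera in the world. Camera axes: x right, y down, z forward; pixel columns grow to the right and rows downward; lengths in m; the calibration is good to about 2 mm. The wrist camera is an equidistant fisheye: a pixel r from the principal point sees the ray r / f radians off the axis. A picture is of the moment at which its call begins: read the wrist's pose just before it. camera_model takes no time and is no camera call; for the wrist camera it gives the pose at the moment of the call.
- order.finish_job(): hands the job in, once; it reports no verdict.
The state is a dict: "t": time; "q": joint angles; "dq": joint speeds; "tau": joint torques, N m; "ee_pos": TCP position; "orientation": TCP orientation; "force": force on the tool from outside, world axes, zero at the start; "wrist_torque": the same for the moment, N m; "gripper_width": finger opening in m.
Only numpy, scipy, OpenCV 4.12 (cv2) and the standard library are available. Lean on these libraries where they do the work, as an engineer would, in place of code of your own. Each camera call takes 0.05 s, during which the arm holds its last target. There are 200 camera calls.

### The job

The red primer on one of the two steel plates has dried. Turn that plate over in its own rest, by tipping it across the groove, so that it leans on the opposite wing with its bare face up, ready for painting, its lower edge still in the groove. Leave the blue plate as it is.

Things in the scene. Friction and masses are not known exactly. Their poses are not given: they have to be found in the camera images.
- red_plate: loose flat steel plate, 60 x 90 x 8 mm, 0.2 to 0.4 kg, a dark hole near each corner; one large face is primed red, the other bare light metal. Origin at its centre; own x along the 60 mm width (along the groove), y along the length from the edge in the groove to the free upper edge, z out of the red face. At the start it leans on the +y wing of its rest, red face up, 35 degrees from level
- red_plate_edge (a point): middle of the red plate's free upper edge, axes as the plate's. At the start it juts about 15 mm horizontally beyond the wing, so it can be pushed from outside, pinched, or held by the plate's sides. The plate tips about its lower edge, 90 mm away, and falls onto the other wing once past upright. A finger pushing this edge must rise along with it in an arc, as friction is high
- red_rest_groove (a point): middle of the groove floor, 50 mm above the table, of the bolted-down rest under the red plate: a vee of two yellow wings, 84 mm long along the groove, on a dark 100 x 110 mm base. x along the groove, y level across it, z up. Groove 14 mm wide, 5 mm deep. A plate lying properly on the +y wing has its centre at y = +34, z = +29 mm from here; on the -y wing at y = -34, z = +29 mm
- red_rest_wing (a point): middle of the upper end of the -y wing's top face (the empty wing onto which the red plate shall fall), 89 mm above the table; axes as the groove's. Both wings rise outward from the groove at 35 degrees, 60 mm of slope, and are mirror images
- blue_plate: the same kind of plate, but with one face primed blue, in an identical rest of its own; not to be disturbed. Origin at its centre, axes as for the red plate
There are look-alikes about, which are no part of the job. Leave any turquoise or white look-alike of the red_plate alone. What is shaped like the part that bears red_rest_groove but purple is not meant.

How it is judged:
By the outcome, as a careful person would: the job done as asked, in the order asked, and still so for the second after the job is handed in, with the robot touching nothing.
It also fails if it takes over 35 s, if anything falls off the work surface, if the arm or the gripper's body presses on something with over 40 N, if the wrist force passes 120 N, or if a joint passes its speed limit or range.

## Working session

There is one attempt and no reset: what is moved stays moved. The work goes in short steps, Python scripts to look and compute and a tool call to move; the robot and the scene stay as the last step left them, time stands still between calls to the robot, and variables do not carry over. Pictures are saved under pics/ and viewed, about 8 in all and at most 12, crops included, and the job is handed in when it is done.

Besides the shell and the picture viewer there is one more tool, called after ">>>" as a command line: name --argument value ..., lists and objects as JSON in quotes. arm_command: Moves the arm, as the interface text tells. Its arguments: {"type":"object","properties":{"commands":{"type":"string"},"newtons":{"type":"number"}},"required":["commands"]}

```bash
ls; mkdir -p pics
cat > h.py <<'E'
import numpy as np, cv2
from scipy.spatial.transform import Rotation as R
from plant import sensors, cams, order
def rot(o):
    o=np.array(o,float)
    return o if o.shape==(3,3) else (R.from_rotvec(o).as_matrix() if o.size==3 else R.from_quat(o).as_matrix())
def cloud(name):
    m=cams.camera_model(name); im,d=cams.read_camera(name)
    K=np.array(m["K"]); v,u=np.mgrid[:480,:640]
    P=np.stack([(u-K[0,2])/K[0,0]*d,(v-K[1,2])/K[1,1]*d,d],-1)@rot(m["orientation"]).T+np.array(m["eye"])
    P[d==0]=np.nan
    return im,d,P
E
python3 - <<'E'
from h import *
for n in("top","side"):
    m=cams.camera_model(n);print(n,m)
    im,d,P=cloud(n); cv2.imwrite(f"pics/{n}0.png",im[...,::-1]); np.savez(f"{n}0.npz",im=im,P=P)
print(sensors.get_state())
E
```

```text
pics
top {'K': array([[458.90332581,   0.        , 321.89481522],
       [  0.        , 458.90332581, 248.67667627],
       [  0.        ,   0.        ,   1.        ]]), 'eye': array([0.38332243, 0.09189146, 0.94186835]), 'orientation': array([-2.14275952,  2.14763491, -0.185266  ])}
side {'K': array([[544.80980963,   0.        , 312.61407939],
       [  0.        , 544.80980963, 241.23852274],
       [  0.        ,   0.        ,   1.        ]]), 'eye': array([ 0.15209001, -0.85910124,  0.49959053]), 'orientation': array([-1.93075048,  0.3477759 , -0.23303187])}
{'t': 0.1, 'q': array([ 1.19439656e+00,  2.59123772e-01,  2.08518100e-02,  1.33367041e+00,
       -6.24012212e-06,  1.41819477e+00]), 'dq': array([ 0.00102597, -0.00346632,  0.00227168, -0.00084616, -0.00220586,
       -0.00097286]), 'tau': array([ 5.19132780e-03, -5.56695020e+01,  3.45071661e+01,  1.16306363e-02,
       -1.16178239e-04, -1.27223620e-05]), 'ee_pos': array([0.12197332, 0.53603384, 0.20503878]), 'orientation': array([ 2.45515672e+00,  1.95912997e+00, -1.55627821e-03]), 'force': array([-0.43175925, -0.10516797,  0.8949811 ]), 'wrist_torque': array([-0.01481243,  0.05691334, -0.02329401]), 'gripper_width': 0.08528123087294795}
```

View pics/top0.png

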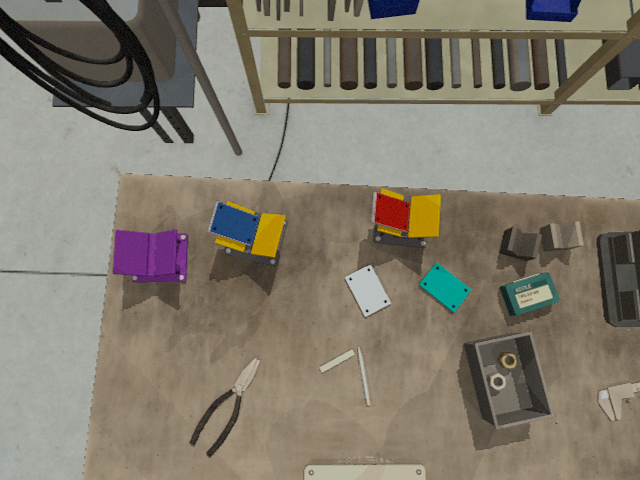

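View pics/side0.png

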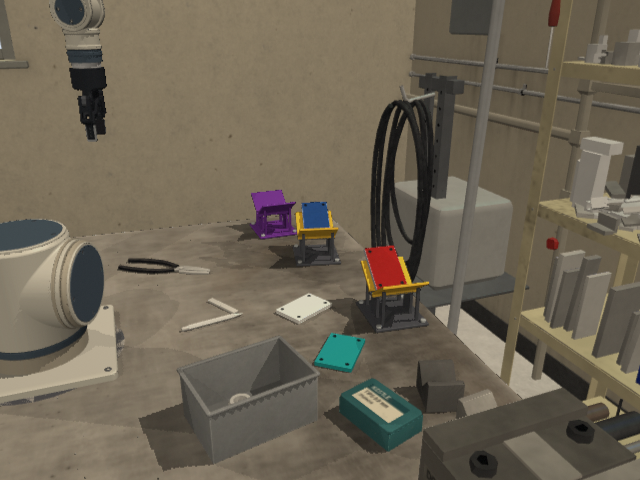

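Top view: the red plate is at about px (390,212), leaning on the image-left (+y) wing, with the empty yellow wing at (425,215). The blue plate is at (235,222) and purple, white and turquoise look-alikes are nearby. The side view shows red at (383,268). The furniture is beyond +x.

Run:
```python
from h import *
for n,box in(("top",(360,450,180,255)),("side",(355,435,235,330))):
    z=np.load(n+"0.npz"); im,P=z["im"],z["P"]
    hsv=cv2.cvtColor(im,cv2.COLOR_RGB2HSV); H,S,V=cv2.split(hsv)
    b=np.zeros(H.shape,bool); b[box[2]:box[3],box[0]:box[1]]=1
    red=b&((H<8)|(H>172))&(S>150)&(V>60); yel=b&(H>15)&(H<32)&(S>150)&(V>60)
    for nm,m in(("red",red),("yel",yel)):
        k=cv2.morphologyEx(m.astype(np.uint8),cv2.MORPH_OPEN,np.ones((3,3)))
        nc,l,st,c=cv2.connectedComponentsWithStats(k)
        for i in range(1,nc):
            if st[i,4]<60: continue
            Q=P[cv2.erode((l==i).astype(np.uint8),np.ones((3,3)))>0]; Q=Q[~np.isnan(Q[:,0])]
            if len(Q)<20: continue
            cn=np.median(Q,0); w,s,vt=np.linalg.svd(Q-cn,full_matrices=False)
            nn=vt[2]*np.sign(vt[2,2]); tilt=np.degrees(np.arccos(nn[2]))
            print(n,nm,st[i],len(Q),"ctr",cn.round(4),"mean",Q.mean(0).round(4),"n",nn.round(3),"tilt",tilt.round(1),"az",np.degrees(np.arctan2(nn[1],nn[0])).round(1),"rms",(s[2]/len(Q)**.5).round(4),"z",Q[:,2].min().round(3),Q[:,2].max().round(3))
            r=cv2.minAreaRect(np.argwhere(l==i)[:,::-1].astype(np.float32)); bp=cv2.boxPoints(r)
            # corners by ray-plane
            m=cams.camera_model(n);K=np.array(m["K"]);e=np.array(m["eye"])
            rays=np.c_[(bp-K[:2,2])/K[0,0],np.ones(4)]@rot(m["orientation"]).T
            print(bp.round(0).tolist(),(e+rays*((cn-e)@nn/(rays@nn))[:,None]).round(3).tolist())
z=np.load("top0.npz");im=z["im"][150:270,340:480]
cv2.imwrite("pics/crop.png",cv2.resize(im,None,fx=5,fy=5,interpolation=2)[...,::-1])
```

```text
top red [375 193  34  37 912] 754 ctr [ 0.5924 -0.0543  0.0839] mean [ 0.5924 -0.0548  0.0835] n [-0.056 -0.573  0.817] tilt 35.2 az -95.5 rms 0.0011 z 0.056 0.109
[[369.0, 220.0], [377.0, 192.0], [414.0, 202.0], [406.0, 230.0]] [[0.569, -0.008, 0.115], [0.624, -0.024, 0.107], [0.62, -0.106, 0.05], [0.56, -0.087, 0.059]]
top yel [381 189  23  11 120] 56 ctr [ 0.6306 -0.058   0.0741] mean [ 0.6306 -0.0584  0.0736] n [ 0.085 -0.592  0.801] tilt 36.7 az -81.8 rms 0.0009 z 0.056 0.092
[[380.0, 192.0], [382.0, 188.0], [404.0, 195.0], [403.0, 200.0]] [[0.628, -0.031, 0.094], [0.639, -0.035, 0.09], [0.634, -0.086, 0.053], [0.623, -0.082, 0.057]]
top yel [ 408  194   33   44 1291] 1136 ctr [ 0.5862 -0.1194  0.0746] mean [ 0.5862 -0.1192  0.0745] n [0.061 0.574 0.817] tilt 35.2 az 84.0 rms 0.0014 z 0.055 0.094
[[408.0, 237.0], [410.0, 192.0], [440.0, 194.0], [438.0, 239.0]] [[0.548, -0.089, 0.056], [0.639, -0.097, 0.055], [0.625, -0.148, 0.092], [0.538, -0.14, 0.092]]
top yel [377 226  24  11 145] 78 ctr [ 0.5572 -0.0497  0.0753] mean [ 0.5571 -0.0498  0.0742] n [ 0.18  -0.583  0.792] tilt 37.6 az -72.9 rms 0.0013 z 0.056 0.091
[[376.0, 230.0], [377.0, 224.0], [401.0, 231.0], [400.0, 237.0]] [[0.554, -0.022, 0.097], [0.566, -0.026, 0.091], [0.56, -0.078, 0.054], [0.548, -0.073, 0.06]]
side red [ 366  245   40   44 1161] 960 ctr [ 0.5929 -0.0519  0.0833] mean [ 0.593  -0.0516  0.0835] n [-0.058 -0.568  0.821] tilt 34.8 az -95.9 rms 0.0015 z 0.06 0.107
[[364.0, 248.0], [392.0, 240.0], [406.0, 283.0], [378.0, 291.0]] [[0.568, -0.015, 0.107], [0.628, -0.011, 0.114], [0.618, -0.087, 0.061], [0.56, -0.09, 0.055]]
side yel [361 257  68  40 719] 417 ctr [ 0.5779 -0.0991  0.071 ] mean [ 0.5837 -0.0955  0.071 ] n [0.017 0.097 0.995] tilt 5.6 az 80.1 rms 0.0116 z 0.048 0.09
[[361.0, 261.0], [424.0, 253.0], [429.0, 290.0], [365.0, 298.0]] [[0.585, 0.034, 0.058], [0.727, 0.029, 0.056], [0.626, -0.15, 0.075], [0.511, -0.14, 0.076]]
```

View pics/crop.png

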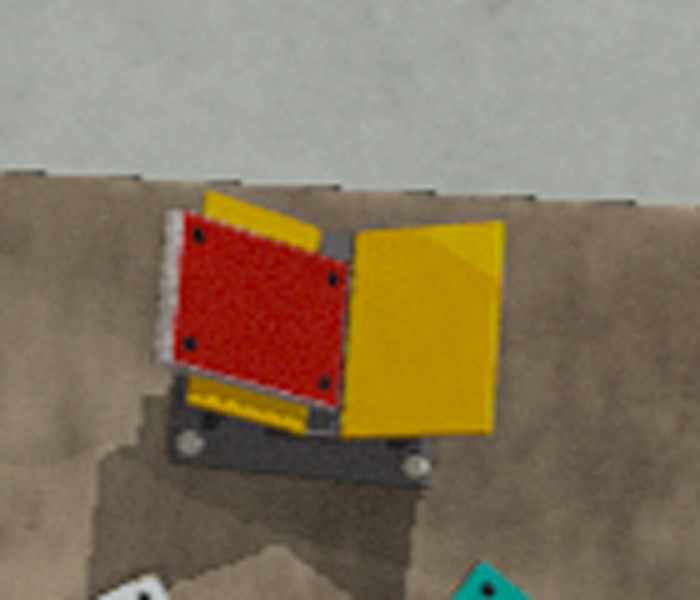

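Red plate centre is (0.593,-0.051,0.080) and the tilt is 35°, both matching the given geometry. The groove is at about (0.589,-0.0845), and the across direction u is (0.098,0.995). Plan:
- Keep the tool vertical with the jaws along the groove.
- Grip the plate's sides at the overhanging edge.
- Carry it over in an arc, then release it lying on the other wing.

First the approach.

>>> arm_command --commands "100 -36 48.7 0 0 0 0.12; 100 -72 97.4 0 0 0 0.24; 100 -108 146.1 0 0 0 0.36; 100 -144 194.8 0 0 0 0.48; 100 -180 243.5 0 0 0 0.6; 100 -216 292.2 0 0 0 0.72; 100 -252 341 0 0 0 0.84; 100 -288 389.7 0 0 0 0.96" --newtons 20

```text
t: 1.1
ee_pos: [0.4391, 0.1672, 0.2055]
orientation: [-3.084, -0.598, -0.0]
force: [0.7, 1.5, -0.4]
gripper_width: 0.0855
```

```bash
cat > goto.py <<'E'
from h import *
import sys
s=sensors.get_state(); T=rot(s["orientation"])
u=np.array([.098,.995,0]); x=np.array([.9952,-.098,0])
g=np.array([.5894,-.0845,.05])
a,z=map(float,sys.argv[1:3])   # mm across, mm above groove floor for TCP
tgt=g+u*a/1e3+np.array([0,0,z/1e3])
Rt=np.c_[x,-u,[0,0,-1]]
print("t",s["t"],"pos",s["ee_pos"].round(4),"F",s["force"].round(1),"w",s["gripper_width"])
print("shift mm",(T.T@(tgt-s["ee_pos"])*1e3).round(1),"turn",R.from_matrix(T.T@Rt).as_rotvec().round(3))
E
python3 goto.py 70 150
```

```text
t 1.1 pos [0.4391 0.1672 0.2055] F [ 0.7  1.5 -0.4] w 0.08550295810305789
shift mm [ 77.8 227.6   5.5] turn [-0.    -0.     0.481]
```

>>> arm_command --commands "100 16 46 1 0 0 0.1; 100 31 91 2 0 0 0.2; 100 47 137 3 0 0 0.3; 100 62 182 4 0 0 0.39; 100 77.8 227.6 5.5 0 0 0.481; 100 77.8 227.6 5.5 0 0 0.481; 100 77.8 227.6 5.5 0 0 0.481; 100 77.8 227.6 5.5 0 0 0.481"

```text
t: 2.1
ee_pos: [0.5955, -0.0116, 0.2003]
orientation: [-3.138, 0.145, -0.0]
force: [-0.0, 0.2, -0.2]
gripper_width: 0.0855
```

```bash
python3 goto.py 70 28.5
python3 - <<'E'
from h import *
m=cams.camera_model("wrist");im,d=cams.read_camera("wrist");cv2.imwrite("pics/w1.png",im[...,::-1]);np.savez("w1.npz",im=im,d=d);print(m)
E
```

```text
t 2.1 pos [ 0.5955 -0.0116  0.2003] F [-0.   0.2 -0.2] w 0.08549948881579908
shift mm [  1.1   3.2 121.8] turn [-0.    -0.     0.006]
{'K': array([[371.64829954,   0.        , 316.17508432],
       [  0.        , 371.64829954, 235.39509196],
       [  0.        ,   0.        ,   1.        ]]), 'eye': array([0.60253853, 0.06317091, 0.36879633]), 'orientation': array([ 2.84002805, -0.13023263, -0.01950658])}
```

View pics/w1.png

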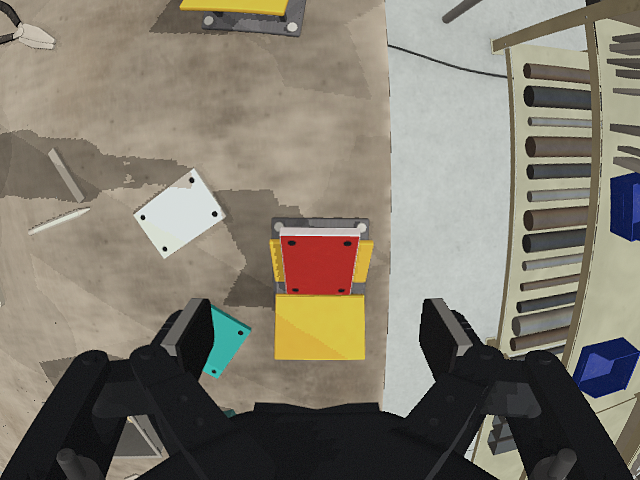

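Wrist view: the plate at (320,262) is centred between and square to the jaws at (211..420). I'll do one close check of the plate in the groove frame.

```bash
cat > wc.py <<'E'
from h import *
def wcloud():
    m=cams.camera_model("wrist");im,d=cams.read_camera("wrist")
    K=m["K"];v,u=np.mgrid[:480,:640];a=np.stack([(u-K[0,2])/K[0,0],(v-K[1,2])/K[1,1]],-1)
    r=np.linalg.norm(a,axis=-1)+1e-9
    ray=np.dstack([a/r[...,None]*np.tan(np.minimum(r,1.4))[...,None],np.ones(r.shape)])
    P=(ray*d[...,None])@rot(m["orientation"]).T+m["eye"];P[d==0]=np.nan
    return im,P
E
python3 - <<'E'
from wc import *
im,P=wcloud();H,S,V=cv2.split(cv2.cvtColor(im,cv2.COLOR_RGB2HSV))
u=np.array([.098,.995,0]);x=np.array([.9952,-.098,0]);g=np.array([.5894,-.0845,.05])
B=np.c_[x,u,[0,0,1]]
for n,m in(("red",((H<8)|(H>172))&(S>150)),("yel",(H>15)&(H<32)&(S>150))):
    m=m&(V>60);m[:210]=0;m[370:]=0;m[:,:260]=0;m[:,385:]=0
    Q=(P[m]-g)@B*1e3;Q=Q[~np.isnan(Q[:,0])]
    for k,q in(((n,Q),) if n=="red" else(("yel+",Q[Q[:,1]>0]),("yel-",Q[Q[:,1]<-5]))):
        nn=np.linalg.svd(q-q.mean(0),full_matrices=False)[2][2];nn*=np.sign(nn[2])
        print(k,len(q),"mean",q.mean(0).round(1),"p1,p99",np.percentile(q,[1,99],axis=0).round(1).tolist(),"n",nn.round(3))
E
```

```text
red 3963 mean [ 1.3 35.9 35.9] p1,p99 [[-26.8, -3.0, 8.8], [29.4, 67.3, 57.9]] n [-0.002 -0.573  0.819]
yel+ 966 mean [ 7.2 35.7 25.3] p1,p99 [[-38.5, 7.9, 5.7], [44.4, 57.8, 39.7]] n [-0.005 -0.57   0.822]
yel- 5822 mean [  2.6 -31.8  21.8] p1,p99 [[-38.1, -56.4, 2.5], [43.5, -7.7, 39.2]] n [-0.002  0.577  0.816]
```

>>> arm_command --commands "100 2.6 2.2 25 0 0 0.006; 100 2.6 2.2 50 0 0 0.006; 100 2.6 2.2 75 0 0 0.006; 100 2.6 2.2 98 0 0 0.006; 100 2.6 2.2 112 0 0 0.006; 100 2.6 2.2 121.8 0 0 0.006; 100 2.6 2.2 121.8 0 0 0.006; 100 2.6 2.2 121.8 0 0 0.006"

```text
t: 3.2
ee_pos: [0.5989, -0.0149, 0.079]
orientation: [3.138, -0.157, 0.002]
force: [-0.1, -0.0, 0.4]
gripper_width: 0.0857
```

```bash
python3 goto.py 71 28.5
python3 - <<'E'
from h import *
im,_=cams.read_camera("wrist");im2,_=cams.read_camera("side")
a=im[150:480,120:520]; b=cv2.resize(im2[210:320,340:440],(400,440))[:330]
cv2.imwrite("pics/w2.png",np.hstack([a,b])[...,::-1])
E
```

```text
t 3.2 pos [ 0.5989 -0.0149  0.079 ] F [-0.1 -0.   0.4] w 0.08566635005290896
shift mm [-2.6 -0.8  0.5] turn [ 0.    -0.001 -0.002]
```

View pics/w2.png

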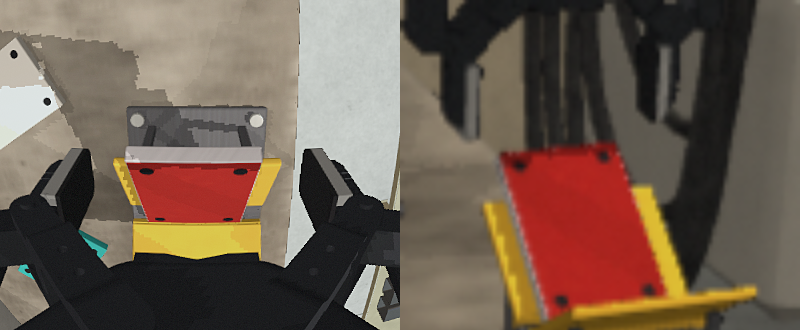

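Left: the wrist view has the pads straddling the plate, level with its upper edge. Right: the side view suggests the tips may sit higher than the plate edge, so I'll measure them.

Run:
```python
from h import *
im,d,P=cloud("side")
u=np.array([.098,.995,0]);x=np.array([.9952,-.098,0]);g=np.array([.5894,-.0845,.05]);B=np.c_[x,u,[0,0,1]]
Q=(P-g)@B*1e3
V=im.max(-1)
sel=(np.abs(Q[...,0])<65)&(Q[...,1]>30)&(Q[...,1]<100)&(Q[...,2]>15)&(Q[...,2]<160)&(V<110)
for s in(-1,1):
    q=Q[sel&(np.sign(Q[...,0])==s)&(abs(Q[...,0])>34)]
    print(s,len(q)); q=q[np.argsort(q[:,2])]
    print(q[:60:6].round(0).tolist(), np.percentile(q,[5,50,95],axis=0).round(0).tolist())
m=cams.camera_model("side");K=m["K"]
for p in([0,70.9,55.8],[-30,70.9,55.8],[30,70.9,55.8],[-43,71,42],[43,71,42],[-43,71,29]):
    c=rot(m["orientation"]).T@(g+B@np.array(p)/1e3-m["eye"]);c=K@c;c=c[:2]/c[2];print(p,c.round(1),"crop",((c-[340,210])*4).round(0))
```

```text
-1 504
[[-47.0, 71.0, 68.0], [-47.0, 65.0, 71.0], [-43.0, 56.0, 74.0], [-49.0, 62.0, 76.0], [-50.0, 63.0, 78.0], [-50.0, 64.0, 79.0], [-47.0, 57.0, 80.0], [-48.0, 58.0, 81.0], [-51.0, 61.0, 83.0], [-47.0, 62.0, 84.0]] [[-63.0, 55.0, 78.0], [-48.0, 61.0, 119.0], [-36.0, 79.0, 156.0]]
1 473
[[46.0, 75.0, 67.0], [44.0, 62.0, 71.0], [43.0, 74.0, 72.0], [45.0, 63.0, 74.0], [50.0, 58.0, 75.0], [44.0, 62.0, 76.0], [50.0, 57.0, 78.0], [44.0, 66.0, 79.0], [44.0, 63.0, 80.0], [55.0, 61.0, 82.0]] [[37.0, 55.0, 75.0], [50.0, 62.0, 117.0], [64.0, 78.0, 157.0]]
[0, 70.9, 55.8] [377.8 246.8] crop [151. 147.]
[-30, 70.9, 55.8] [362.7 248.4] crop [ 91. 153.]
[30, 70.9, 55.8] [392.6 245.2] crop [210. 141.]
[-43, 71, 42] [355.9 255.8] crop [ 63. 183.]
[43, 71, 42] [398.5 251.2] crop [234. 165.]
[-43, 71, 29] [355.7 262.2] crop [ 63. 209.]
```

Run:
```python
from wc import *
u=np.array([.098,.995,0]);x=np.array([.9952,-.098,0]);g=np.array([.5894,-.0845,.05]);B=np.c_[x,u,[0,0,1]]
s=sensors.get_state();print(s["t"],s["ee_pos"].round(4),s["q"].round(3),cams.camera_model("wrist")["eye"])
im,P=wcloud();Q=(P-g)@B*1e3
H,S,V=cv2.split(cv2.cvtColor(im,cv2.COLOR_RGB2HSV))
m=((H<8)|(H>172))&(S>150)&(V>60);m[:300]=0;m[380:]=0;q=Q[m];print("red",np.nanmean(q,0).round(1),np.nanpercentile(q,[1,99],axis=0).round(1).tolist())
for (c,r) in((195,302),(190,310),(208,310),(205,330),(195,350),(215,305),(440,302),(435,310),(425,310),(435,330),(448,330)): print(c,r,Q[r,c].round(1),im[r,c])
im,d,P=cloud("side");Q=(P-g)@B*1e3
for r in range(222,250,2): print(r,[Q[r,c].round(0).tolist()+[int(im[r,c].max())] for c in(354,356,358)])
```

```text
3.35 [ 0.5988 -0.0149  0.0789] [-0.165  0.402 -0.096  1.072 -0.     1.506] [0.60623878 0.05978348 0.24735892]
red [ 1.4 38.9 38. ] [[-26.9, -2.1, 9.1], [29.6, 67.2, 57.9]]
195 302 [-43.5  81.1  75.6] [104 102  97]
190 310 [-43.5  81.1  82.1] [105 103  99]
208 310 [-40.3  75.3  70.9] [19 24 22]
205 330 [-40.3  70.2  78. ] [20 20 21]
195 350 [-40.4  70.   91.6] [18 17 18]
215 305 [-75.   13.1 -50. ] [119 109  96]
440 302 [50.1 80.9 75.4] [106 104  98]
435 310 [46.4 80.6 81. ] [21 21 24]
425 310 [45.1 76.5 73.4] [24 24 20]
435 330 [45.1 76.  87.7] [27 26 27]
448 330 [46.9 80.5 95.3] [23 24 22]
222 [[-53.0, 58.0, 115.0, 27], [-50.0, 56.0, 115.0, 25], [-46.0, 56.0, 115.0, 26]]
224 [[-54.0, 55.0, 112.0, 25], [-49.0, 58.0, 111.0, 26], [-46.0, 57.0, 111.0, 27]]
226 [[-52.0, 61.0, 106.0, 26], [-50.0, 56.0, 107.0, 42], [-45.0, 60.0, 106.0, 68]]
228 [[-52.0, 61.0, 102.0, 26], [-48.0, 61.0, 102.0, 61], [-43.0, 63.0, 101.0, 108]]
230 [[-52.0, 60.0, 99.0, 26], [-47.0, 62.0, 97.0, 61], [-44.0, 61.0, 97.0, 109]]
232 [[-51.0, 63.0, 94.0, 27], [-48.0, 60.0, 94.0, 61], [-45.0, 58.0, 95.0, 108]]
234 [[-51.0, 62.0, 90.0, 25], [-47.0, 63.0, 89.0, 81], [-43.0, 63.0, 89.0, 109]]
236 [[-50.0, 64.0, 85.0, 26], [-47.0, 63.0, 85.0, 80], [-44.0, 59.0, 86.0, 109]]
238 [[-52.0, 59.0, 83.0, 26], [-48.0, 60.0, 83.0, 81], [-44.0, 58.0, 83.0, 109]]
240 [[-50.0, 63.0, 78.0, 26], [-47.0, 60.0, 79.0, 81], [-45.0, 57.0, 80.0, 109]]
242 [[-50.0, 64.0, 73.0, 58], [-48.0, 60.0, 75.0, 89], [-43.0, 61.0, 74.0, 109]]
244 [[nan, nan, nan, 128], [-47.0, 60.0, 71.0, 94], [-45.0, 56.0, 72.0, 97]]
246 [[42.0, 324.0, -48.0, 148], [47.0, 324.0, -49.0, 148], [52.0, 325.0, -50.0, 148]]
248 [[40.0, 318.0, -51.0, 139], [45.0, 317.0, -51.0, 140], [51.0, 319.0, -53.0, 139]]
```

Both cameras agree that the open fingertips are about 69 mm above the groove floor, which is 27 mm higher than the nominal tool data implies. Their across (58..81 mm) and along-groove centring is good. I'll go 22 mm further down and then close.

>>> arm_command --commands "100 0 0 8 0 0 0; 100 0 0 16 0 0 0; 100 0 0 22 0 0 0; 100 0 0 22 0 0 0; 40 0 0 22 0 0 0; 40 0 0 22 0 0 0; 40 0 0 22 0 0 0; 40 0 0 22 0 0 0" --newtons 30

```text
t: 4.45
ee_pos: [0.5986, -0.0151, 0.0566]
orientation: [3.137, -0.157, 0.001]
force: [-1.4, -0.6, 3.1]
gripper_width: 0.0593
```

```bash
python3 goto.py 71 6.5
python3 - <<'E'
from h import *
im,_=cams.read_camera("wrist");im2,_=cams.read_camera("side")
a=im[150:480,120:520]; b=cv2.resize(im2[210:320,340:440],(400,440))[:330]
cv2.imwrite("pics/w3.png",np.hstack([a,b])[...,::-1])
E
```

```text
t 4.45 pos [ 0.5986 -0.0151  0.0566] F [-1.4 -0.6  3.1] w 0.059305825352353174
shift mm [-2.4 -1.   0.1] turn [ 0.    -0.001 -0.002]
```

View pics/w3.png

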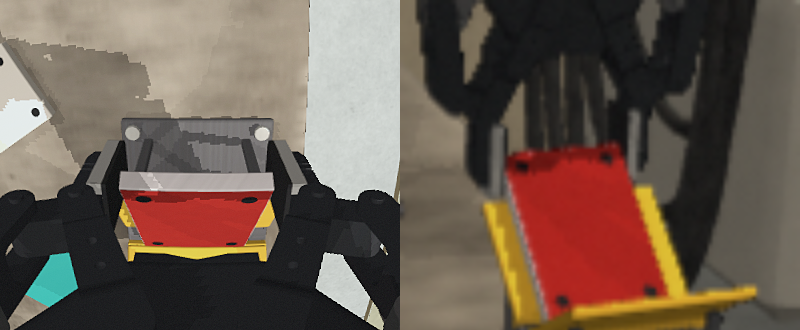

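Gripped at 59.3 mm on both sides, with the pads beside the upper edge in both views. Now the arc, first half to about 80°.

>>> arm_command --commands "40 0 4.1 -5.6 0 0 0; 40 0 8.8 -10.7 0 0 0; 40 0 13.9 -15.4 0 0 0; 40 0 19.3 -19.5 0 0 0; 40 0 25.2 -23.1 0 0 0; 40 0 31.3 -26.1 0 0 0; 40 0 37.8 -28.6 0 0 0; 40 0 37.8 -28.6 0 0 0" --newtons 25

```text
t: 5.55
ee_pos: [0.5948, -0.053, 0.0851]
orientation: [3.138, -0.158, 0.001]
force: [0.9, -0.2, -2.1]
gripper_width: 0.059
```

Run:
```python
from h import *
im,_=cams.read_camera("wrist");im2,_=cams.read_camera("side")
a=im[150:480,120:520]; b=cv2.resize(im2[210:320,340:440],(400,440))[:330]
cv2.imwrite("pics/w4.png",np.hstack([a,b])[...,::-1]);s=sensors.get_state();print(s["force"],s["ee_pos"])
```

```text
[ 0.21589594  0.36182987 -2.38464923] [ 0.59468803 -0.05261056  0.08484671]
```

View pics/w4.png

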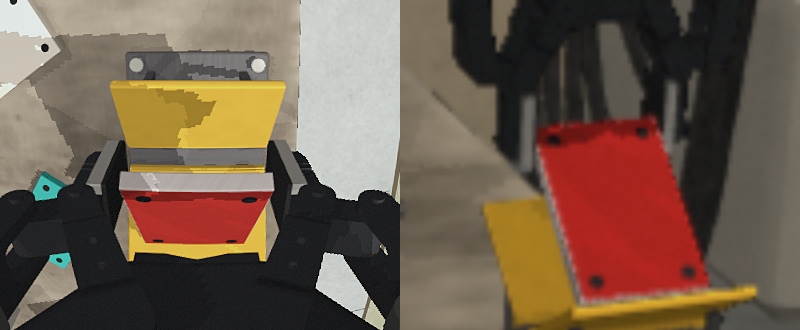

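The pads held the plate rigidly, so it lifted clear at a constant tilt instead of pivoting. I'll reverse the path exactly to set it back, then regrip with the tool lying along the plate so that the tool itself turns through the 110°.

>>> arm_command --commands "40 0 -6.5 2.5 0 0 0; 40 0 -12.6 5.5 0 0 0; 40 0 -18.5 9.1 0 0 0; 40 0 -23.9 13.2 0 0 0; 40 0 -29 17.9 0 0 0; 40 0 -33.7 23 0 0 0; 40 0 -37.8 28.2 0 0 0; 40 0 -37.8 28.2 0 0 0"

```text
t: 6.65
ee_pos: [0.5985, -0.015, 0.0568]
orientation: [3.137, -0.157, 0.0]
force: [-0.0, -1.6, -2.1]
gripper_width: 0.0594
```

```bash
cat > chk.py <<'E'
from wc import *
u=np.array([.098,.995,0]);x=np.array([.9952,-.098,0]);g=np.array([.5894,-.0845,.05]);B=np.c_[x,u,[0,0,1]]
def pl(n,q):
    q=q[~np.isnan(q[:,0])]
    if len(q)<30: print(n,"few",len(q));return
    nn=np.linalg.svd(q-q.mean(0),full_matrices=False)[2][2];nn*=np.sign(nn[2])
    print(n,len(q),"mean",q.mean(0).round(1),"p1,p99",np.percentile(q,[1,99],axis=0).round(1).tolist(),"n",nn.round(3))
for n in("wrist","side"):
    if n=="wrist": im,P=wcloud()
    else: im,_,P=cloud("side")
    Q=(P-g)@B*1e3;H,S,V=cv2.split(cv2.cvtColor(im,cv2.COLOR_RGB2HSV))
    near=(abs(Q[...,0])<60)&(abs(Q[...,1])<100)&(Q[...,2]>-45)&(Q[...,2]<160)
    pl(n+" red",Q[near&((H<8)|(H>172))&(S>150)&(V>60)])
    if n=="side":
        for s in(-1,1):
            q=Q[near&(Q[...,1]>40)&(S<90)&(V<130)&(Q[...,0]*s>28)&(abs(Q[...,0])<45)]
            q=q[np.argsort(q[:,2])];print("finger",s,q[3:60:7].round(0).tolist())
s=sensors.get_state();p=(s["ee_pos"]-g)@B*1e3
print("t",s["t"],"TCP groove frame",p.round(1),"F",s["force"].round(1),"w",s["gripper_width"].round(4))
E
python3 chk.py
```

```text
wrist red 6576 mean [ 1.9 39.3 38.4] p1,p99 [[-26.3, -3.0, 9.2], [30.3, 67.0, 57.6]] n [-0.003 -0.569  0.823]
side red 1142 mean [ 0.9 32.2 33. ] p1,p99 [[-27.3, -1.1, 10.2], [29.8, 66.8, 56.9]] n [ 0.003 -0.566  0.825]
finger -1 [[-31.0, 51.0, -45.0], [-35.0, 46.0, -44.0], [-33.0, 41.0, -42.0], [-38.0, 48.0, -40.0], [-34.0, 72.0, 38.0], [-35.0, 66.0, 41.0], [-34.0, 61.0, 43.0], [-32.0, 56.0, 45.0], [-38.0, 63.0, 46.0]]
finger 1 [[28.0, 51.0, -44.0], [32.0, 41.0, -35.0], [39.0, 61.0, 45.0], [42.0, 67.0, 48.0], [34.0, 59.0, 50.0], [34.0, 55.0, 54.0], [44.0, 63.0, 56.0], [31.0, 77.0, 58.0], [37.0, 62.0, 59.0]]Traceback (most recent call last):
  File "chk.py", line 19, in <module>
    print("t",s["t"],"TCP groove frame",p.round(1),"F",s["force"].round(1),"w",s["gripper_width"].round(4))
                                                                               ^^^^^^^^^^^^^^^^^^^^^^^^
AttributeError: 'float' object has no attribute 'round'
```

The plate is back as it was: normal (0,-0.57,0.82) and extents as at the start. Before using a tilted tool, I'll check the heights of the surroundings on both sides.

```bash
sed -i 's/s\["gripper_width"\].round(4)/s["gripper_width"]/' chk.py
python3 - <<'E'
from h import *
P=np.load("top0.npz")["P"].reshape(-1,3);P=P[~np.isnan(P[:,0])]
ys=np.arange(.40,-.60,-.05)
print("y bins",ys.round(2))
for x0 in np.arange(.4,.75,.05):
    print(x0.round(2),[int(1e3*np.percentile(q,98)) if len(q:=P[(P[:,0]>=x0)&(P[:,0]<x0+.05)&(P[:,1]<=y)&(P[:,1]>y-.05)][:,2])>5 else -1 for y in ys])
E
```

```text
y bins [ 0.4   0.35  0.3   0.25  0.2   0.15  0.1   0.05  0.   -0.05 -0.1  -0.15
 -0.2  -0.25 -0.3  -0.35 -0.4  -0.45 -0.5  -0.55]
0.4 [4, 4, 4, 4, 4, 4, 4, 11, 12, 9, 10, 11, 10, 33, 36, 35, 5, 21, 83, -1]
0.45 [88, 4, 4, 4, 4, 4, 4, 11, 12, 4, 12, 12, 10, 31, 35, 35, 4, 21, 92, -1]
0.5 [90, 4, 99, 78, 90, 4, 4, 4, 7, 55, 88, 5, 4, 47, 48, 47, 47, 22, 102, -1]
0.55 [88, 4, 109, 88, 90, 4, 4, 4, 108, 85, 90, 4, 4, 44, 47, 48, 48, 19, 88, 18]
0.6 [4, 4, 107, 79, 4, 4, 4, 4, 109, 87, 90, 4, 5, 4, 4, 4, 5, 4, 5, 5]
0.65 [4, 4, 4, 4, 4, 4, 4, 4, 4, 4, 3, 4, 4, 4, 4, 3, -1, -1, -1, -1]
0.7 [-1, -1, -1, -1, -1, -1, -1, -1, -1, -1, -1, -1, -1, -1, -1, -1, -1, -1, -1, -1]
```

>>> arm_command --commands "100 0 0 0 0 0 0; 100 0 0 0 0 0 0; 100 0 0 0 0 0 0; 100 0 -5 -12 -0.1 0 0; 100 0 -10 -24 -0.22 0 0; 100 0 -16 -36 -0.36 0 0; 100 0 -22 -45 -0.5 0 0; 100 0 -26 -50 -0.6 0 0"

```text
t: 7.75
ee_pos: [0.6015, 0.012, 0.1073]
orientation: [2.535, -0.126, -0.037]
force: [0.4, 0.0, -0.9]
gripper_width: 0.0855
```

```bash
python3 chk.py; python3 -c "
from h import *
s=sensors.get_state();print(s['q'].round(3),rot(s['orientation']).round(3),cams.camera_model('wrist')['eye'])"
```

```text
wrist red few 0
side red 1150 mean [ 0.9 32.5 33.2] p1,p99 [[-27.0, -1.3, 9.8], [29.8, 67.6, 56.7]] n [ 0.004 -0.564  0.826]
finger -1 [[-43.0, 50.0, -45.0], [-42.0, 42.0, -43.0], [-44.0, 43.0, -41.0], [-43.0, 45.0, -40.0], [-29.0, 50.0, 41.0], [-28.0, 56.0, 46.0], [-29.0, 61.0, 52.0]]
finger 1 [[28.0, 46.0, -44.0], [41.0, 42.0, -41.0]]
t 7.85 TCP groove frame [ 2.  98.3 55.5] F [-0.1 -0.5 -0.6] w 0.08542554434261583
[ 0.174  0.532  0.042  1.264 -0.577  1.895] [[ 0.995 -0.079 -0.056]
 [-0.097 -0.821 -0.563]
 [-0.002  0.566 -0.824]] [0.61653595 0.16951205 0.20176589]
```

The surroundings are low enough on both sides and the plate is undisturbed. Next, approach at 40° tilt and grip the overhanging end with the fingertips.

>>> arm_command --commands "100 -0.8 12 0 -0.05 0 0; 100 -0.8 24 5 -0.098 0 0; 100 -0.8 29.6 20 -0.098 0 0; 100 -0.8 29.6 35 -0.098 0 0; 100 -0.8 29.6 50 -0.098 0 0; 100 -0.8 29.6 60 -0.098 0 0; 100 -0.8 29.6 64.5 -0.098 0 0; 100 -0.8 29.6 64.5 -0.098 0 0"

```text
t: 8.85
ee_pos: [0.5941, -0.0497, 0.0702]
orientation: [2.441, -0.123, -0.045]
force: [-0.5, 0.1, -0.5]
gripper_width: 0.0857
```

```bash
python3 chk.py
python3 - <<'E'
from h import *
im,_=cams.read_camera("wrist");im2,_=cams.read_camera("side")
print(rot(sensors.get_state()["orientation"]).round(3)[:,2])
b=cv2.resize(im2[200:310,330:440],(480,480))
cv2.imwrite("pics/w5.png",np.hstack([cv2.resize(im[:,100:540],(320,480)),b])[...,::-1])
E
```

```text
wrist red few 5
side red 1151 mean [ 0.9 32.5 33.1] p1,p99 [[-27.2, -1.3, 10.1], [29.7, 67.7, 56.6]] n [ 0.001 -0.568  0.823]
finger -1 [[-39.0, 40.0, -45.0], [-37.0, 51.0, -42.0], [-40.0, 49.0, -40.0], [-29.0, 42.0, 36.0], [-29.0, 54.0, 43.0], [-28.0, 68.0, 49.0], [-28.0, 69.0, 53.0], [-43.0, 54.0, 61.0], [-43.0, 67.0, 74.0]]
finger 1 [[29.0, 47.0, -44.0], [43.0, 42.0, -42.0], [43.0, 65.0, 49.0], [43.0, 71.0, 53.0], [44.0, 59.0, 56.0], [43.0, 52.0, 58.0], [43.0, 57.0, 60.0], [44.0, 78.0, 62.0], [43.0, 58.0, 64.0]]
t 8.95 TCP groove frame [ 1.5 35.5 20.5] F [-0.1  0.2  0.7] w 0.08501875638387804
[-0.063 -0.639 -0.766]
```

View pics/w5.png

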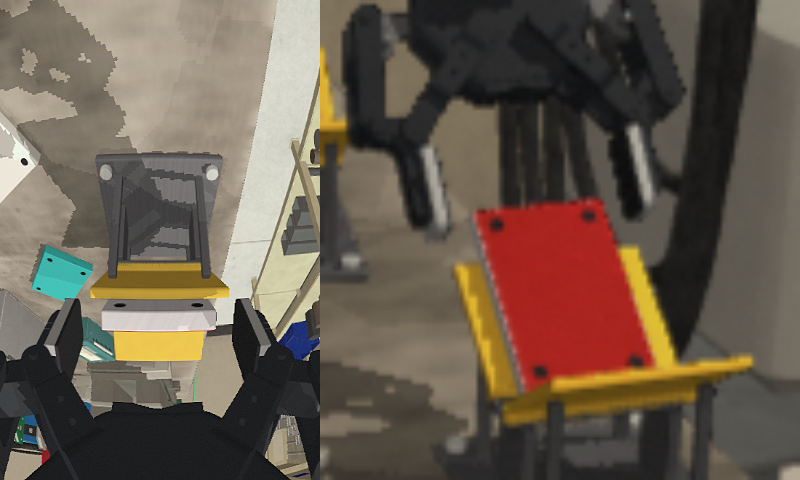

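The tips straddle the plate end: in the side view they are at (425,225) and (640,205) on either side of the upper edge, as computed. Closing.

>>> arm_command --commands "100 0 -2 1 0 0 0; 40 0 -2 1 0 0 0; 40 0 -2 1 0 0 0; 40 0 -2 1 0 0 0; 40 0 -2 1 0 0 0; 40 0 -2 1 0 0 0; 40 0 -2 1 0 0 0; 40 0 -2 1 0 0 0" --newtons 40

```text
t: 10.05
ee_pos: [0.5943, -0.0486, 0.0681]
orientation: [2.441, -0.122, -0.044]
force: [0.5, 1.0, -0.6]
gripper_width: 0.0589
```

```bash
python3 chk.py
cat > arc.py <<'E'
from chk import *
T0=rot(s["orientation"]); p0=p[1:]
def L(th): return np.array([-2.9*(90-th)/55+.5, 4*abs(np.cos(np.radians(th)))+.5])
ax=T0.T@x
# TCP in plate coords (along, normal) at theta=35
def fr(th):
    t=np.radians(th);return np.array([[np.cos(t),-np.sin(t)],[np.sin(t),np.cos(t)]])
c=fr(35).T@(p0-L(35)); print("TCP in plate frame",c.round(1))
for th in range(35,146,5):
    lift=1.0*np.sin(np.radians((th-35)/110*180))
    q=L(th)+fr(th)@c+[0,lift]-p0
    w=u*q[0]+np.array([0,0,q[1]])
    print(th,(T0.T@w).round(1),(ax*np.radians(th-35)).round(3))
E
python3 arc.py | tail -24
```

```text
wrist red few 0
side red 1123 mean [ 0.6 31.9 32.9] p1,p99 [[-27.2, -1.9, 10.1], [28.8, 66.9, 56.0]] n [-0.001 -0.559  0.829]
finger -1 [[-36.0, 43.0, -44.0], [-38.0, 43.0, -42.0], [-43.0, 41.0, -40.0], [-32.0, 40.0, -20.0], [-30.0, 41.0, 39.0], [-35.0, 66.0, 41.0], [-29.0, 53.0, 43.0], [-36.0, 51.0, 45.0], [-43.0, 65.0, 48.0]]
finger 1 [[33.0, 46.0, -45.0], [41.0, 43.0, -42.0], [37.0, 51.0, 49.0], [39.0, 56.0, 53.0], [31.0, 53.0, 55.0], [43.0, 60.0, 57.0], [31.0, 86.0, 58.0], [29.0, 68.0, 60.0], [30.0, 79.0, 61.0]]
t 10.15 TCP groove frame [ 1.3 36.2 18.1] F [ 0.4  1.2 -0.7] w 0.05857959949190637
TCP in plate frame [ 39.9 -10.4]
35 [0. 0. 0.] [ 0. -0. -0.]
40 [ 0.   3.  -1.8] [ 0.087 -0.    -0.   ]
45 [ 0.   6.  -3.2] [ 0.175 -0.    -0.   ]
50 [ 0.   9.2 -4.3] [ 0.262 -0.    -0.   ]
55 [ 0.  12.4 -5.2] [ 0.349 -0.    -0.   ]
60 [ 0.  15.6 -5.6] [ 0.436 -0.001 -0.   ]
65 [ 0.  18.9 -5.8] [ 0.524 -0.001 -0.001]
70 [ 0.  22.1 -5.6] [ 0.611 -0.001 -0.001]
75 [ 0.  25.3 -5.1] [ 0.698 -0.001 -0.001]
80 [ 0.  28.4 -4.2] [ 0.785 -0.001 -0.001]
85 [ 0.  31.5 -3. ] [ 0.873 -0.001 -0.001]
90 [ 0.  34.4 -1.6] [ 0.96  -0.001 -0.001]
95 [ 0.1 37.6 -0.3] [ 1.047e+00 -1.000e-03 -1.000e-03]
100 [ 0.1 40.6  1.2] [ 1.134e+00 -2.000e-03 -1.000e-03]
105 [ 0.1 43.4  3. ] [ 1.222e+00 -2.000e-03 -1.000e-03]
110 [ 0.1 46.   5.1] [ 1.309e+00 -2.000e-03 -1.000e-03]
115 [ 0.1 48.4  7.4] [ 1.396 -0.002 -0.002]
120 [ 0.1 50.5 10. ] [ 1.484 -0.002 -0.002]
125 [ 0.1 52.3 12.7] [ 1.571 -0.002 -0.002]
130 [ 0.1 53.8 15.6] [ 1.658 -0.002 -0.002]
135 [ 0.1 55.1 18.7] [ 1.745 -0.002 -0.002]
140 [ 0.1 56.  21.9] [ 1.833 -0.003 -0.002]
145 [ 0.1 56.6 25.2] [ 1.92  -0.003 -0.002]
```

Gripped at 58.6–58.9 mm with the plate unmoved. First part of the arc: 35° to 75°.

>>> arm_command --commands "40 0 3 -1.8 0.087 0 0; 40 0 6 -3.2 0.175 0 0; 40 0 9.2 -4.3 0.262 0 0; 40 0 12.4 -5.2 0.349 0 0; 40 0 15.6 -5.6 0.436 0 0; 40 0 18.9 -5.8 0.524 0 0; 40 0 22.1 -5.6 0.611 0 0; 40 0 25.3 -5.1 0.698 0 0"

```text
t: 11.25
ee_pos: [0.5927, -0.0649, 0.0887]
orientation: [-3.135, 0.157, -0.001]
force: [0.8, -0.6, -2.5]
gripper_width: 0.0589
```

```bash
python3 chk.py|grep -v finger
python3 - <<'E'
from h import *
im2,_=cams.read_camera("side");s=sensors.get_state();print(s["q"].round(3),rot(s["orientation"])[:,2].round(3))
cv2.imwrite("pics/w6.png",cv2.resize(im2[190:310,320:450],(520,480))[...,::-1])
E
```

```text
wrist red few 0
side red 1280 mean [ 0.7  6.1 49.4] p1,p99 [[-27.2, -5.3, 12.5], [29.2, 16.8, 86.8]] n [-0.002 -0.967  0.255]
t 11.35 TCP groove frame [ 1.5 18.5 38.8] F [-0.   2.4  3.9] w 0.05904225424790253
[-0.251  0.391 -0.087  1.092 -0.     1.422] [ 0.001 -0.001 -1.   ]
```

View pics/w6.png

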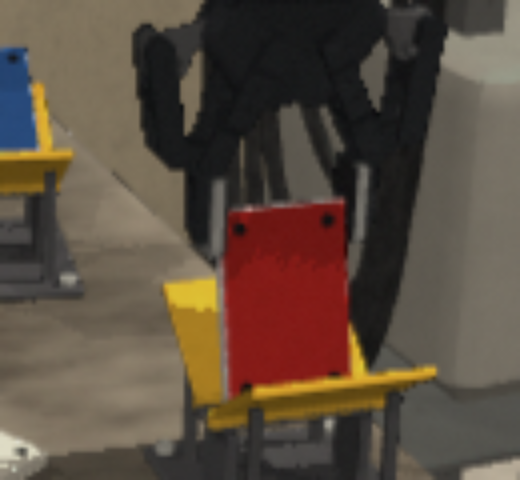

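The plate stands at 75°, held by the tips with its lower edge in the groove. Computing the rest in the present (vertical) tool axes.

Run:
```python
import numpy as np
def f(th):
    t=np.radians(th);c=np.array([39.9,-10.4])
    return np.array([-2.9*(90-th)/55+.5,4*abs(np.cos(t))+.5+np.sin((t-np.radians(35))*180/110)])+np.array([[np.cos(t),-np.sin(t)],[np.sin(t),np.cos(t)]])@c
for th in range(80,146,5):
    d=-(f(th)-f(75));print(th,d.round(1),round(np.radians(th-75),3))
```

```text
80 [ 2.9 -1.3] 0.087
85 [ 6.  -2.4] 0.175
90 [ 9.2 -3.1] 0.262
95 [12.4 -4.2] 0.349
100 [15.7 -5. ] 0.436
105 [19.1 -5.4] 0.524
110 [22.4 -5.5] 0.611
115 [25.7 -5.2] 0.698
120 [28.9 -4.6] 0.785
125 [32.1 -3.7] 0.873
130 [35.2 -2.4] 0.96
135 [38.1 -0.9] 1.047
140 [40.8  1. ] 1.134
145 [43.4  3.1] 1.222
```

>>> arm_command --commands "40 0 2.9 -1.3 0.087 0 0; 40 0 6 -2.4 0.175 0 0; 40 0 9.2 -3.1 0.262 0 0; 40 0 12.4 -4.2 0.349 0 0; 40 0 15.7 -5 0.436 0 0; 40 0 19.1 -5.4 0.524 0 0; 40 0 22.4 -5.5 0.611 0 0; 40 0 25.7 -5.2 0.698 0 0"

```text
t: 12.4
ee_pos: [0.5903, -0.0903, 0.0942]
orientation: [-2.441, 0.121, -0.045]
force: [-2.8, -3.9, 5.9]
gripper_width: 0.059
```

Run:
```python
from h import *
s=sensors.get_state();print(s["q"].round(3),rot(s["orientation"])[:,2].round(3),s["force"],s["gripper_width"])
u=np.array([.098,.995,0]);x=np.array([.9952,-.098,0]);g=np.array([.5894,-.0845,.05]);B=np.c_[x,u,[0,0,1]]
print("tcp",((s["ee_pos"]-g)@B*1e3).round(1))
d=np.array([[38.1-25.7,-.9+5.2],[40.8-25.7,1+5.2],[43.4-25.7,3.1+5.2],[28.9-25.7,.6],[32.1-25.7,1.5],[35.2-25.7,2.8]])
T=rot(s["orientation"])
for dy,dz in d: print(dy,dz,(T.T@(-u*dy/1e3+[0,0,-dz/1e3])*1e3).round(1))
im2,_=cams.read_camera("side");w,_=cams.read_camera("wrist")
cv2.imwrite("pics/w7.png",np.hstack([cv2.resize(im2[190:310,320:450],(480,440)),cv2.resize(w,(320,440))])[...,::-1])
```

```text
[-0.609  0.579  0.03   1.409  0.596  0.94 ] [ 0.064  0.64  -0.766] [-2.78905906 -3.93421228  5.88261346] 0.05897479500894031
tcp [ 1.5 -5.7 44.2]
12.400000000000002 4.3 [ 0.  12.3 -4.7]
15.099999999999998 6.2 [ 0.  15.6 -5. ]
17.7 8.3 [ 0.  18.9 -5. ]
3.1999999999999993 0.6 [ 0.   2.8 -1.6]
6.400000000000002 1.5 [ 0.   5.9 -3. ]
9.500000000000004 2.8 [ 0.   9.1 -4. ]
```

View pics/w7.png

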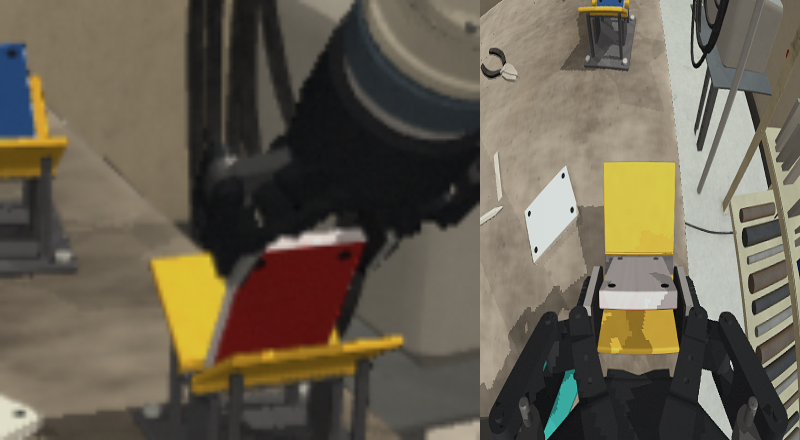

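The plate is past upright at 115°, with its bare face turning up and its lower edge in the groove. I'll lower it to about 137°, short of the fingertips meeting the wing, and release there for a small drop.

>>> arm_command --commands "40 0 2.8 -1.6 0.087 0 0; 40 0 5.9 -3 0.175 0 0; 40 0 9.1 -4 0.262 0 0; 40 0 12.3 -4.7 0.349 0 0; 40 0 13.6 -4.8 0.384 0 0; 40 0 13.6 -4.8 0.384 0 0; 40 0 13.6 -4.8 0.384 0 0; 40 0 13.6 -4.8 0.384 0 0"

```text
t: 13.5
ee_pos: [0.5889, -0.1036, 0.0886]
orientation: [-2.059, 0.102, -0.061]
force: [0.4, -7.7, 6.0]
gripper_width: 0.0585
```

>>> arm_command --commands "100 0 0 0 0 0 0; 100 0 0 0 0 0 0; 100 0 0 0 0 0 0; 100 0 0 0 0 0 0; 100 0 0 0 0 0 0; 100 0 0 0 0 0 0; 100 0 0 0 0 0 0; 100 0 0 0 0 0 0"

```text
t: 14.5
ee_pos: [0.5887, -0.1037, 0.0884]
orientation: [-2.058, 0.103, -0.062]
force: [-0.3, 0.0, -1.2]
gripper_width: 0.0855
```

Run:
```python
from h import *
s=sensors.get_state();print(s["q"].round(3),rot(s["orientation"])[:,2].round(3),s["force"],s["gripper_width"])
im2,_=cams.read_camera("side");w,_=cams.read_camera("wrist")
cv2.imwrite("pics/w8.png",np.hstack([cv2.resize(im2[190:310,320:450],(480,440)),cv2.resize(w[100:,160:500],(320,440))])[...,::-1])
```

```text
[-0.725  0.805  0.13   1.729  0.798  0.577] [ 0.088  0.878 -0.47 ] [-0.26063674  0.03915903 -1.17085156] 0.08549406219461539
```

View pics/w8.png

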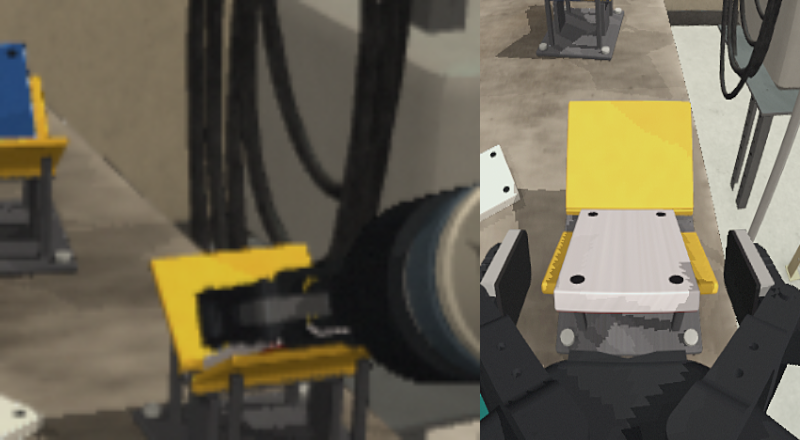

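Wrist view: the plate lies on the -y wing, bare face up, with the fingers open on both sides and clear. Retreating along the tool, then up.

>>> arm_command --commands "100 0 0 -15 0 0 0; 100 0 0 -35 0 0 0; 100 0 0 -55 0 0 0; 100 0 -10 -75 0 0 0; 100 0 -40 -85 -0.1 0 0; 100 0 -75 -90 -0.25 0 0; 100 0 -110 -90 -0.4 0 0; 100 0 -140 -90 -0.5 0 0"

```text
t: 15.6
ee_pos: [0.5873, -0.1173, 0.2576]
orientation: [-2.563, 0.128, -0.043]
force: [0.5, -0.4, -0.8]
gripper_width: 0.0856
```

Run:
```python
from wc import *
u=np.array([.098,.995,0]);x=np.array([.9952,-.098,0]);g=np.array([.5894,-.0845,.05]);B=np.c_[x,u,[0,0,1]]
s=sensors.get_state();print(s["t"],s["ee_pos"],s["force"])
out=[]
for n in("wrist","top","side"):
    im,P=wcloud() if n=="wrist" else cloud(n)[::2]
    Q=(P-g)@B*1e3;H,S,V=cv2.split(cv2.cvtColor(im,cv2.COLOR_RGB2HSV))
    near=(abs(Q[...,0])<40)&(Q[...,1]<12)&(Q[...,1]>-85)&(Q[...,2]>4)&(Q[...,2]<75)
    q=Q[near&(S<60)&(V>120)];q=q[~np.isnan(q[:,0])]
    if len(q)>50:
        med=np.median(q,0);nn=np.linalg.svd(q-q.mean(0),full_matrices=False)[2][2];nn*=np.sign(nn[2])
        print(n,len(q),"mean",q.mean(0).round(1),np.percentile(q,[1,99],axis=0).round(1).tolist(),"n",nn.round(3))
    else: print(n,len(q))
    out.append(im)
    if n=="top":
        b0=np.load("top0.npz")["im"];d=np.abs(im[195:260,205:290].astype(int)-b0[195:260,205:290]).max(-1);print("blue area changed px",(d>50).sum())
cv2.imwrite("pics/w9.png",np.hstack([cv2.resize(out[1][150:270,340:480],(400,343)),cv2.resize(out[2][190:310,320:460],(400,343))])[...,::-1])
```

```text
15.6 [ 0.58731125 -0.1173323   0.25757127] [ 0.45834816 -0.3903558  -0.7672244 ]
wrist 4668 mean [  1.1 -36.9  35.5] [[-28.2, -72.2, 8.2], [30.4, 4.0, 57.1]] n [0.001 0.552 0.834]
top 1365 mean [ -1.2 -35.1  34.6] [[-30.1, -72.0, 8.1], [28.6, 3.2, 58.9]] n [-0.005  0.558  0.83 ]
blue area changed px 0
side 194 mean [ -6.9 -63.1  48.8] [[-30.7, -74.5, 8.6], [29.8, -2.6, 57.2]] n [-0.004  0.546  0.838]
```

View pics/w9.png

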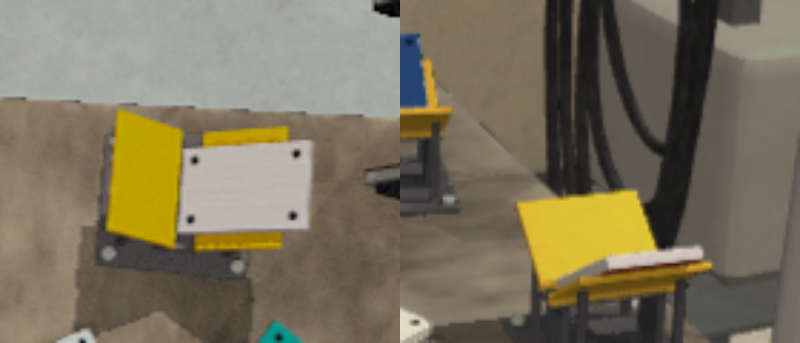

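The plate is mirrored as wanted: extents -72..+4 mm across (the outer end includes the edge face), tilt about 34°, square and centred. The blue area is unchanged. Handing in.

```bash
python3 -c "
from plant import order;print(order.finish_job())"
```

```text
the job is handed in; nothing more can be done
None
```

The red plate now leans on the -y wing of its own rest, bare face up, with its lower edge in the groove. I handed the job in at about 15.6 s, with the gripper open and clear of everything.

- **First try failed:** I gripped the plate's sides with the tool vertical, and the pads held it rigidly. The plate lifted out of the groove at a constant tilt instead of pivoting. I retraced the path and set it back where it was.
- **Second try worked:** I gripped the overhanging end with the fingertips at 40° tilt and turned tool and plate together about the groove. I let go at about 137°, so it dropped the last few degrees onto the wing.
- **Last checks:** In the wrist and top views the plate's face spans about -72 to +4 mm across the groove, and it lies square and centred along it. Tilt came out at about 33–34° against the nominal 35°; that fit includes some edge pixels. The blue plate's area in the top view had no changed pixels.
- **Disagreement:** Both cameras put the open fingertips about 27 mm farther back from the tool point than the given tool data implies. I went by the cameras.

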